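Open the contact grill to its height marker and hold the lid there

ROBOT

A 6-joint arm with a two-finger parallel gripper is mounted at the origin on a cart in front of the work surface, level with it; the furniture and walls round the work are solid. World frame = base frame: x ahead of the robot, y to its left, z up, the work surface at z = 0. Lengths are in mm, angles in rad, forces in N, time in s.
With the tool pointing down it reaches from about 350 to 775 mm from the base axis. Payload 7.3 kg.
Tool frame: the origin (TCP) lies where the fingers leave the gripper's body, on its centre line; the fingertips stand 66 mm ahead of it and the grasp point (between the pads) lies 47 mm ahead of it; z points along the fingers, y is the line along which they close (so a half turn about z gives the same grasp; the last joint's range is limited). The gripper opens to 92 mm and grips with 3 to 60 N. Pads are 19 mm wide; open, the fingers measure 130 mm over their backs; the gripper's body (75 mm by 190 mm) begins 47 mm behind the grasp point.
Start: joints at [-1.325, 0.342, 1.524, -0, 1.275, -0.146], TCP at [200.495, -485.222, 292.241] pointing down, gripper open.
Joint ranges: [-2.53, 2.53], [-0.77, 2.02], [0.04, 2.7], [-1, 4.14], [0.28, 2.66], [-3.11, 3.11]. Speed limits (rad/s): [2.57, 2.57, 3.14, 3.14, 3.14, 3.14].

INTERFACE

Orientations are given as a unit quaternion [x, y, z, w].
In Python, from rig import status, imaging, ticket gives the robot as it stands.
- The arm moves only by the tool drive_tool, never from a script. Its argument "commands" is a list of rows, each an object with "translation": the shift along the tool's x, y, z in units of 50 mm (1.0 is 50 mm), a list of three; "twist": the turn, a rotation vector about the tool's x, y, z in units of 8 degrees (1.0 is 8 degrees), a list of three; "fingers": the opening, from 0 (shut) to 1 (fully open). In form: [{"translation": [dx, dy, dz], "twist": [rx, ry, rz], "fingers": fingers}, ...]. A call has exactly 10 rows; each row shifts and turns the commanded pose from where the row before left it, along the tool's axes as they then stand; what a row does not reach is not made up. A row lasts 1/8 s, in which the tool goes at most 62.5 mm and 10.7 degrees, less where a joint would pass 70% of its speed; a pose out of reach is approached as far as the arm can. A call is refused whole if a number of a shift passes 1 or a number of a turn 1, either way. A call with a gripper value outside its range is refused whole. The fingers move at their own pace and stop on an object; "grip_force" is the grip in N (left out, the last holds). Time passes only in rows, so rows that do not move let the fingers close, or fill a call up. It gives the time, the measured TCP pose, the force, the opening and the grip force at its end, in the units of the state.
- status.state(): the state, without advancing time (a new reading comes with each control period).
- imaging.capture(name): name is "scene" or "side" or "wrist"; returns the picture (400x640x3 uint8, blue, green, red); there is no depth.
- imaging.camera_info(name): a dict with "fov_y" (degrees; the focal length in pixels is half the picture's height over the tangent of half this angle, whatever the lens; pixels are square), "cx", "cy" (the principal point, pixels), "eye" and "rotation" of the camera in the world; the wrist camera has in their place "hand_eye" (4x4, takes a point from camera to tool coordinates, whose origin is the TCP and whose axes are the flange's). Camera axes: x right, y up, looking along -z (the intrinsics and any distortion apply to the point x, -y, -z); pixel columns grow to the right and rows downward; lengths in mm; the calibration is good to about 2 mm. A picture is of the moment at which its call begins: read the wrist's pose just before it. camera_info takes no time and is no camera call.
- ticket.hand_in(): hands the job in; it is judged then, once.
The state is a dict: "t": time; "joint_positions": joint angles; "dq": joint speeds; "joint_efforts": joint torques, N m; "position": TCP position; "tool_rot": TCP orientation; "ft_force": force on the tool from outside, world axes, zero at the start; "ft_torque": the same for the moment, N m; "opening": opening from 0.0 (shut) to 1.0 (fully open); "finger_force": force on a finger pad.
Only numpy, scipy, OpenCV 4.12 (cv2) and the standard library are available. Lean on these libraries where they do the work, as an engineer would, in place of code of your own. Each camera call takes 0.05 s, during which the arm holds its last target. There are 200 camera calls.

TASK

Get the contact grill ready for melting: first fold its front shelf, which stands up in front of the lid handle, down towards you and lower it gently all the way until it rests level on its feet. Then lift the lid by its handle bar until the lid's pointer lines up with the height marker on the scale at the right-hand side, and finish while still holding the lid steady there in the fingers, because its catch is worn and it falls if let go. Do not let the shelf or the lid drop, do not shift the height marker, and leave the things around the grill where they are.

Things in the scene. Friction and masses are not known exactly. Their poses are not given: they have to be found in the camera images.
- grill: Contact grill of steel and black plastic, 285 mm wide, about 280 deep, 115 high shut; fixed to the table, its place and yaw vary. Origin: centre of its underside on the table. x points from front to back (away from the robot), y left, z up. Lid hinge axis: parallel to y through x 95, z 88 mm. Shelf hinge axis: parallel to y through x -145, z 42 mm.
- shelf (a joint): Angle of the front shelf, a steel flap 240 mm wide hinged at the grill's front lip. 0 (start): folded up, leaning 0.08 rad from upright towards the lid, kept by its weight. Grows as it folds down towards the robot; 1.65 (hard stop): level, its two feet at the table. Past upright it falls if not held. 0.24 kg, about 1.5 N at the rail.
- shelf_rail (a point): Middle of the shelf's grip rail: round black bar 12 mm thick along the grill's y, free 55 mm either side, 105 mm from the shelf hinge, with an open gap of 35 mm to the shelf panel for a finger. Folded up it is 147 mm above the table; behind it are the lid handle (top 95 mm high) and the lid (115 mm high, 63 mm behind). Level: 42 mm high. It can turn between the pads.
- lid (a joint): Angle of the lid: 0 shut, grows as its front rises (hard stop at 1.3). Only the hand holds it up: it falls shut if let go. Weight 0.85 kg (20 percent either way), so 3 to 5 N upward at the handle bar.
- lid_bar (a point): Middle of the lid's handle bar: round black bar 14 mm thick along the grill's y, free 50 mm either side, 212 mm in front of the lid hinge, 88 mm high when shut. A 34 mm gap to the lid's front edge takes a finger (open the gripper to about 35 mm); the folded-up shelf leaves 10 mm in front of it, too little for a finger. In grill x, z (mm): 95 - 212 cos(lid), 88 + 212 sin(lid).
- lid_pointer (a point): Tip of the pointer needle that turns with the lid, at the right-hand side of the grill, 110 mm from the lid hinge, 157 mm to the right of the grill's middle.
- marker (a joint): Angle of the height marker, a black clip with a 17 mm knob that rides on the rim of the aluminium scale plate at the grill's right-hand side. Set anew each time between 0.25 and 0.65; stays by friction. Same scale as the lid: the pointer lines up with it when joint lid equals joint marker.
- marker_tip (a point): Point of the height marker that the pointer tip has to meet, 110 mm from the lid hinge in the pointer's plane (the clip and its knob lie just outside it, centred 126 mm from the hinge).
- mug: White mug, 97 mm high, on the right; bystander.
- tall_glass: Tall glass, 138 mm high, 65 mm across, on the left; bystander.
- spice_a: Spice jar 106 mm high to the right of the grill; bystander.
- spice_b: Spice jar 105 mm high to the right of the grill; bystander.
- can: Drinks can, 115 mm high, 66 mm across, to the left of the grill; bystander.
- spoon: Teaspoon lying at the front edge of the table; bystander.

How it is judged:
By the outcome, as a careful person would: the job done as asked, in the order asked, and still so for the second after the job is handed in, while the arm keeps its last pose, push and grip.
It also fails if it takes over 48 s, if anything falls off the work surface, if the arm or the gripper's body presses on something with over 40 N, if the wrist force passes 120 N, or if a joint passes its speed limit or range.

## Working session

There is one attempt and no reset: what is moved stays moved. The work goes in short steps, Python scripts to look and compute and a tool call to move; the robot and the scene stay as the last step left them, time stands still between calls to the robot, and variables do not carry over. Pictures are saved under pics/ and viewed, at most 10 in all, crops included, and the job is handed in when it is done.

Besides the shell and the picture viewer there is one more tool, called as name(argument=value, ...) on one line, values as JSON. drive_tool: Moves the arm, as the interface text tells. Its arguments: {"type":"object","properties":{"commands":{"type":"array","items":{"type":"object","properties":{"translation":{"type":"array","items":{"type":"number"}},"twist":{"type":"array","items":{"type":"number"}},"fingers":{"type":"number"}}}},"grip_force":{"type":"number"}},"required":["commands"]}

```bash
mkdir -p pics; ls
python3 - <<'E'
from rig import status, imaging
import cv2
print(status.state())
for n in ("scene","side","wrist"):
    i=imaging.camera_info(n); print(n,i)
    cv2.imwrite(f"pics/{n}0.png",imaging.capture(n))
E
```

```text
pics
{'t': 0.0, 'joint_positions': array([-1.32501065e+00,  3.42716788e-01,  1.52503079e+00,  7.82078113e-06,
        1.27534589e+00, -1.46004558e-01]), 'dq': array([ 9.90163537e-04,  1.87252043e-03,  9.24712414e-05, -4.11741984e-04,
       -2.30644460e-03,  2.27016076e-03]), 'joint_efforts': array([-4.90674047e-04, -4.31242311e+01, -2.44218081e+01,  7.19103660e-02,
        5.59554622e-02, -1.23572936e-04]), 'position': array([ 200.41426514, -484.91681762,  291.5431428 ]), 'tool_rot': array([ 9.80873779e-01,  1.94643436e-01, -3.36871646e-05, -7.49658133e-04]), 'ft_force': array([ 0.19958553,  1.08663618, -1.02778717]), 'ft_torque': array([-0.01105862,  0.003666  ,  0.02659261]), 'finger_force': 0.0, 'opening': 0.9994843325213263}
scene {'fov_y': 42.411752615692116, 'cx': 309.1848398373648, 'cy': 196.08318203098983, 'eye': array([-588.76198901, -564.76579202,  871.85256993]), 'rotation': array([ 0.41143895, -0.26813533, -0.45713928,  0.74151542])}
side {'fov_y': 47.658982406610555, 'cx': 327.90074820248964, 'cy': 198.5351064778038, 'eye': array([ 419.16834889, -959.45258761,  974.54684143]), 'rotation': array([ 0.40593595, -0.02933885, -0.06326973,  0.91123662])}
wrist {'fov_y': 66.8570182192382, 'cx': 320.2774434812247, 'cy': 200.39559817532987, 'hand_eye': array([[-8.85905308e-04,  9.52532045e-01,  3.04437051e-01,
         8.18939465e+01],
       [ 9.99999404e-01,  6.49593009e-04,  8.77510217e-04,
        -3.33974342e-01],
       [ 6.38096422e-04,  3.04437647e-01, -9.52532053e-01,
        -9.18665938e+01],
       [ 0.00000000e+00,  0.00000000e+00,  0.00000000e+00,
         1.00000000e+00]])}
```

View pics/scene0.png

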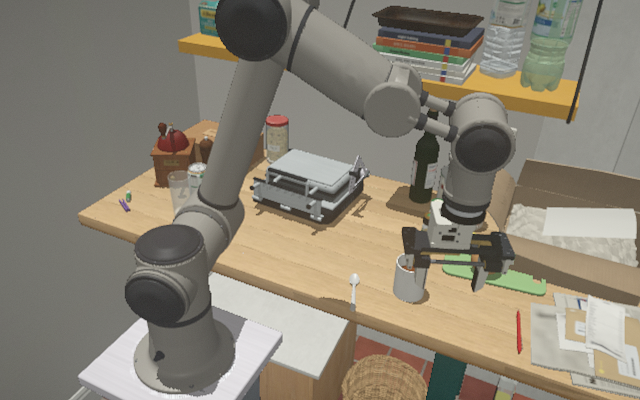

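View pics/side0.png

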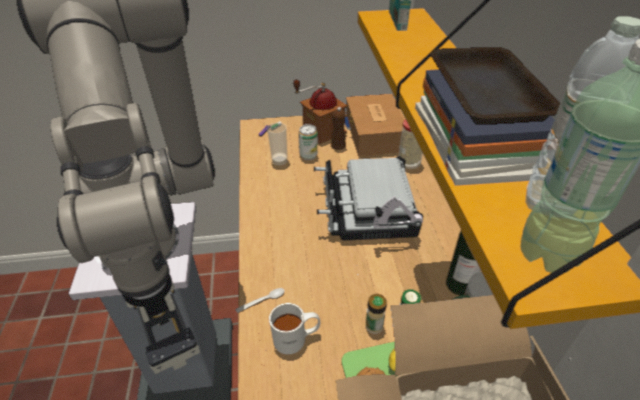

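The scene picture shows the grill at about (312,185), with its shelf on the near-left side. In the side picture it is at about (372,200), with the scale knob at about (408,218). Next I'll enlarge both.

```bash
cat > h.py <<'E'
import numpy as np, cv2
from scipy.spatial.transform import Rotation as R
from rig import status, imaging
def cam(n, st=None):
    i=imaging.camera_info(n); f=200/np.tan(np.radians(i['fov_y'])/2)
    if n=='wrist':
        H=np.array(i['hand_eye']); T=np.eye(4)
        T[:3,:3]=R.from_quat(st['tool_rot']).as_matrix(); T[:3,3]=st['position']
        M=T@H; return f,i['cx'],i['cy'],M[:3,3],M[:3,:3]
    return f,i['cx'],i['cy'],np.array(i['eye']),R.from_quat(i['rotation']).as_matrix()
def ray(c,u,v):
    f,cx,cy,e,Rm=c; d=Rm@np.array([(u-cx)/f,-(v-cy)/f,-1]); return e,d/np.linalg.norm(d)
def onz(c,u,v,z):
    e,d=ray(c,u,v); return e+d*(z-e[2])/d[2]
def proj(c,p):
    f,cx,cy,e,Rm=c; q=Rm.T@(np.asarray(p,float)-e); return np.array([cx-f*q[0]/q[2], cy+f*q[1]/q[2]])
def tri(rs):
    A=np.zeros((3,3));b=np.zeros(3)
    for e,d in rs:
        P=np.eye(3)-np.outer(d,d);A+=P;b+=P@e
    p=np.linalg.solve(A,b); return p,[np.linalg.norm((np.eye(3)-np.outer(d,d))@(p-e)) for e,d in rs]
E
python3 - <<'E'
import cv2,numpy as np
a=cv2.imread('pics/scene0.png')[130:240,230:390]; b=cv2.imread('pics/side0.png')[140:270,300:440]
cv2.imwrite('pics/c0.png',np.vstack([cv2.resize(a[:, :],(400*2,0) if 0 else (436,300),interpolation=2),cv2.resize(b,(436,300) if 0 else (323,300),interpolation=2)] if 0 else [np.hstack([cv2.resize(a,(400,275),interpolation=2)]),cv2.resize(b,(400,371),interpolation=2)[:325]]))
from h import *
cs,cd=cam('scene'),cam('side')
print(onz(cs,312,185,60),onz(cd,372,200,60))
E
```

```text
[689.76081257  29.48904866  60.        ] [693.13112581  22.5587768   60.        ]
```

View pics/c0.png

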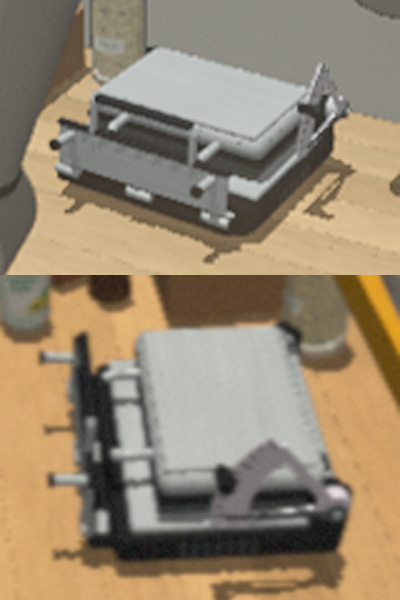

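```bash
cat >> h.py <<'E'
def rows(p0,q0,p1,q1,n=10):
    """rows (tool units) from pose 0 to pose 1, straight, even turn"""
    r0=R.from_quat(q0);r1=R.from_quat(q1) if not isinstance(q1,R) else q1
    w=(r0.inv()*r1).as_rotvec()
    st=(np.array(p1)-p0)/n
    for k in range(n):
        rk=r0*R.from_rotvec(w*k/n)
        print(k,np.round(rk.inv().apply(st)/50,2),np.round(np.degrees(w/n)/8,2))
def down(yaw,tilt=0):
    """tool y along grill x at yaw, tool pointing down; tilt>0: fingertips point forward"""
    c,s=np.cos(yaw),np.sin(yaw); y=np.array([c,s,0]); x=np.array([-s,c,0]); z=np.array([0,0,-1.])
    return R.from_matrix(np.c_[x,y,z])*R.from_rotvec([-tilt,0,0])
E
python3 - <<'E'
from h import *
s=status.state(); cs,cd=cam('scene'),cam('side')
print(tri([ray(cs,180,45),ray(cd,360,12)]))
for z in(300,400,500,600): print(z,onz(cs,180,45,z),onz(cs,578,112,z),onz(cd,362,25,z),onz(cd,510,312,z))
q=down(0.); print(q.as_matrix(), down(0,.5).apply([0,0,1]))
rows(s['position'],s['tool_rot'],[540,0,370],q,20)
E
```

```text
(array([737.92255757, 536.96248431, 425.19213932]), [np.float64(6.3500723724170935), np.float64(6.350072372416983)])
300 [1086.94731251  824.45403587  300.        ] [1089.7081524  -664.30257197  300.        ] [796.28331278 762.84243809 300.        ] [ 798.33835094 -553.4112843   300.        ]
400 [793.9156135 581.5208218 400.       ] [ 796.19366464 -646.8965507   400.        ] [740.37689669 507.51620722 400.        ] [ 742.12728023 -613.60596292  400.        ]
500 [500.88391449 338.58760773 500.        ] [ 502.67917687 -629.49052943  500.        ] [684.4704806  252.18997635 500.        ] [ 685.91620951 -673.80064153  500.        ]
600 [207.85221548  95.65439366 600.        ] [ 209.16468911 -612.08450816  600.        ] [628.56406451  -3.13625452 600.        ] [ 629.70513879 -733.99532015  600.        ]
[[ 0.  1.  0.]
 [ 1.  0.  0.]
 [ 0.  0. -1.]] [ 0.47942554  0.         -0.87758256]
0 [ 0.5  -0.32 -0.08] [-0.   -0.   -0.42]
1 [ 0.52 -0.29 -0.08] [-0.   -0.   -0.42]
2 [ 0.53 -0.26 -0.08] [-0.   -0.   -0.42]
3 [ 0.55 -0.23 -0.08] [-0.   -0.   -0.42]
4 [ 0.56 -0.19 -0.08] [-0.   -0.   -0.42]
5 [ 0.57 -0.16 -0.08] [-0.   -0.   -0.42]
6 [ 0.58 -0.13 -0.08] [-0.   -0.   -0.42]
7 [ 0.58 -0.09 -0.08] [-0.   -0.   -0.42]
8 [ 0.59 -0.06 -0.08] [-0.   -0.   -0.42]
9 [ 0.59 -0.02 -0.08] [-0.   -0.   -0.42]
10 [ 0.59  0.01 -0.08] [-0.   -0.   -0.42]
11 [ 0.59  0.05 -0.08] [-0.   -0.   -0.42]
12 [ 0.59  0.08 -0.08] [-0.   -0.   -0.42]
13 [ 0.58  0.12 -0.08] [-0.   -0.   -0.42]
14 [ 0.57  0.15 -0.08] [-0.   -0.   -0.42]
15 [ 0.56  0.18 -0.08] [-0.   -0.   -0.42]
16 [ 0.55  0.22 -0.08] [-0.   -0.   -0.42]
17 [ 0.54  0.25 -0.08] [-0.   -0.   -0.42]
18 [ 0.52  0.28 -0.08] [-0.   -0.   -0.42]
19 [ 0.5   0.31 -0.08] [-0.   -0.   -0.42]
```

drive_tool(commands=[{"translation": [0.5, -0.32, -0.08], "twist": [0, 0, -0.42], "fingers": 1}, {"translation": [0.52, -0.29, -0.08], "twist": [0, 0, -0.42], "fingers": 1}, {"translation": [0.53, -0.26, -0.08], "twist": [0, 0, -0.42], "fingers": 1}, {"translation": [0.55, -0.23, -0.08], "twist": [0, 0, -0.42], "fingers": 1}, {"translation": [0.56, -0.19, -0.08], "twist": [0, 0, -0.42], "fingers": 1}, {"translation": [0.57, -0.16, -0.08], "twist": [0, 0, -0.42], "fingers": 1}, {"translation": [0.58, -0.13, -0.08], "twist": [0, 0, -0.42], "fingers": 1}, {"translation": [0.58, -0.09, -0.08], "twist": [0, 0, -0.42], "fingers": 1}, {"translation": [0.59, -0.06, -0.08], "twist": [0, 0, -0.42], "fingers": 1}, {"translation": [0.59, -0.02, -0.08], "twist": [0, 0, -0.42], "fingers": 1}], grip_force=20)

```text
t: 1.4
position: [370.8, -241.7, 332.2]
tool_rot: [0.882, 0.471, -0.0, -0.0]
ft_force: [-0.2, -0.6, -0.4]
opening: 1.003
finger_force: 0.0
```

drive_tool(commands=[{"translation": [0.59, 0.01, -0.08], "twist": [0, 0, -0.42], "fingers": 1}, {"translation": [0.59, 0.05, -0.08], "twist": [0, 0, -0.42], "fingers": 1}, {"translation": [0.59, 0.08, -0.08], "twist": [0, 0, -0.42], "fingers": 1}, {"translation": [0.58, 0.12, -0.08], "twist": [0, 0, -0.42], "fingers": 0.7}, {"translation": [0.57, 0.15, -0.08], "twist": [0, 0, -0.42], "fingers": 0.5}, {"translation": [0.56, 0.18, -0.08], "twist": [0, 0, -0.42], "fingers": 0.5}, {"translation": [0.55, 0.22, -0.08], "twist": [0, 0, -0.42], "fingers": 0.5}, {"translation": [0.54, 0.25, -0.08], "twist": [0, 0, -0.42], "fingers": 0.5}, {"translation": [0.52, 0.28, -0.08], "twist": [0, 0, -0.42], "fingers": 0.5}, {"translation": [0.5, 0.31, -0.08], "twist": [0, 0, -0.42], "fingers": 0.5}])

```text
t: 2.65
position: [541.6, -0.4, 372.0]
tool_rot: [0.709, 0.706, -0.0, -0.0]
ft_force: [0.1, 0.3, 0.4]
opening: 0.498
finger_force: 0.0
```

Run:
```python
from h import *
s=status.state(); im=imaging.capture('wrist'); cv2.imwrite('pics/w1.png',im); np.save('w1.npy',s,allow_pickle=True)
print(s['t'],s['position'],s['tool_rot'],s['dq'].round(3))
```

```text
2.65 [ 5.41618346e+02 -3.79665918e-01  3.72045351e+02] [ 7.08572023e-01  7.05638432e-01 -2.36563429e-04 -1.85846483e-04] [ 0.398  0.249 -0.434  0.001  0.187 -0.069]
```

View pics/w1.png

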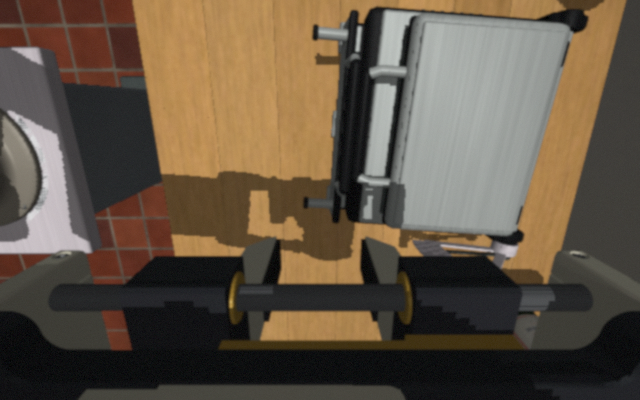

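The picture shows the grill's shelf as the dark line from (355,12) to (338,220). The lid handle posts are at (388,72) and (375,180), the pointer is at about (470,247), and the yaw is slightly negative. I'll take two steady, closer views for triangulation.

drive_tool(commands=[{"translation": [0, -0.2, 0.3], "twist": [0, 0, 0], "fingers": 0.5}, {"translation": [0, -0.3, 0.4], "twist": [0, 0, 0], "fingers": 0.5}, {"translation": [0, -0.3, 0.4], "twist": [0, 0, 0], "fingers": 0.5}, {"translation": [0, -0.2, 0.2], "twist": [0, 0, 0], "fingers": 0.5}, {"translation": [0, 0, 0], "twist": [0, 0, 0], "fingers": 0.5}, {"translation": [0, 0, 0], "twist": [0, 0, 0], "fingers": 0.5}, {"translation": [0, 0, 0], "twist": [0, 0, 0], "fingers": 0.5}, {"translation": [0, 0, 0], "twist": [0, 0, 0], "fingers": 0.5}, {"translation": [0, 0, 0], "twist": [0, 0, 0], "fingers": 0.5}, {"translation": [0, 0, 0], "twist": [0, 0, 0], "fingers": 0.5}])

```text
t: 3.95
position: [491.3, -0.9, 307.2]
tool_rot: [0.709, 0.705, 0.0, 0.0]
ft_force: [-0.6, -0.0, 0.3]
opening: 0.499
finger_force: 0.0
```

```bash
cat > snap.py <<'E'
import sys; from h import *
s=status.state(); im=imaging.capture('wrist'); cv2.imwrite(f'pics/{sys.argv[1]}.png',im); np.save(sys.argv[1]+'.npy',s,allow_pickle=True)
print(s['t'],s['position'],s['tool_rot'],s['dq'].round(3))
E
python3 snap.py wa
```

```text
3.95 [491.27562901  -0.94216917 307.22372412] [7.09260063e-01 7.04946920e-01 2.74273082e-07 5.85746755e-05] [ 0.001 -0.001 -0.001 -0.     0.001 -0.   ]
```

drive_tool(commands=[{"translation": [0, 0.3, 0], "twist": [0, 0, 0], "fingers": 0.5}, {"translation": [0, 0.6, 0], "twist": [0, 0, 0], "fingers": 0.5}, {"translation": [0, 0.6, 0], "twist": [0, 0, 0], "fingers": 0.5}, {"translation": [0, 0.5, 0], "twist": [0, 0, 0], "fingers": 0.5}, {"translation": [0, 0.2, 0], "twist": [0, 0, 0], "fingers": 0.5}, {"translation": [0, 0, 0], "twist": [0, 0, 0], "fingers": 0.5}, {"translation": [0, 0, 0], "twist": [0, 0, 0], "fingers": 0.5}, {"translation": [0, 0, 0], "twist": [0, 0, 0], "fingers": 0.5}, {"translation": [0, 0, 0], "twist": [0, 0, 0], "fingers": 0.5}, {"translation": [0, 0, 0], "twist": [0, 0, 0], "fingers": 0.5}])

```text
t: 5.25
position: [601.1, -1.7, 307.4]
tool_rot: [0.709, 0.705, 0.0, 0.0]
ft_force: [-0.2, -0.6, -1.0]
opening: 0.501
finger_force: 0.0
```

```bash
python3 snap.py wb
python3 - <<'E'
import cv2,numpy as np
a=cv2.imread('pics/wa.png')[0:260,300:640];b=cv2.imread('pics/wb.png')[0:260,180:520]
cv2.imwrite('pics/c1.png',np.hstack([cv2.resize(a,(400,306),interpolation=2),cv2.resize(b,(400,306),interpolation=2)]))
E
```

```text
5.25 [601.0717537   -1.66219658 307.41561698] [7.09293468e-01 7.04913293e-01 4.31784826e-05 1.58530025e-04] [ 0.001  0.003 -0.004 -0.002  0.001 -0.   ]
```

View pics/c1.png

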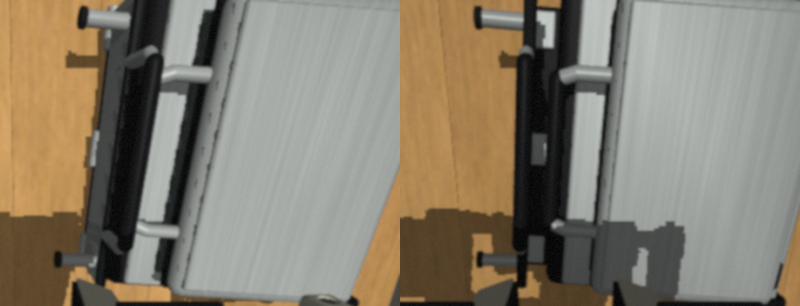

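In crop A the near-left black bar (the rail) runs from about (150,60) to (122,245), overlapping the lid bar. In crop B the rail runs from (523,55) to (520,245) and the lid bar from (560,75) to (553,230), clearly apart. I'll take profiles to find the edges.

Run:
```python
import cv2
a=cv2.cvtColor(cv2.imread('pics/wa.png'),6);b=cv2.cvtColor(cv2.imread('pics/wb.png'),6)
for r in (80,120,160,180): print('A',r,'from390',a[r,390:460].tolist())
for r in (80,120,160,180): print('B',r,'from270',b[r,270:345].tolist())
```

```text
A 80 from390 [66, 67, 69, 67, 67, 68, 69, 68, 69, 70, 63, 59, 46, 28, 21, 24, 18, 26, 23, 16, 18, 10, 7, 9, 10, 10, 13, 9, 5, 12, 14, 14, 22, 23, 24, 30, 39, 42, 46, 42, 29, 26, 26, 32, 65, 118, 156, 175, 179, 178, 175, 175, 175, 176, 179, 182, 180, 179, 176, 174, 163, 141, 130, 130, 131, 131, 127, 114, 86, 55]
A 120 from390 [68, 69, 66, 67, 68, 66, 59, 39, 27, 26, 26, 25, 14, 16, 15, 7, 11, 18, 6, 9, 11, 7, 9, 14, 16, 18, 22, 21, 26, 28, 36, 39, 41, 35, 29, 22, 30, 59, 108, 152, 175, 180, 178, 179, 178, 178, 180, 180, 181, 181, 182, 183, 181, 182, 182, 182, 185, 188, 185, 180, 161, 122, 78, 52, 43, 38, 37, 35, 25, 22]
A 160 from390 [55, 45, 31, 28, 27, 32, 29, 19, 17, 11, 13, 12, 7, 7, 17, 10, 12, 16, 22, 18, 20, 23, 27, 32, 33, 33, 30, 30, 26, 29, 50, 96, 144, 169, 176, 176, 176, 179, 178, 180, 183, 182, 181, 184, 184, 183, 182, 180, 180, 182, 181, 178, 167, 140, 89, 46, 33, 36, 34, 33, 29, 20, 14, 13, 11, 9, 24, 42, 61, 78]
A 180 from390 [24, 24, 25, 21, 15, 12, 10, 10, 14, 8, 5, 9, 20, 8, 15, 14, 17, 21, 24, 26, 26, 28, 32, 30, 25, 23, 36, 61, 117, 156, 174, 175, 175, 175, 178, 1
[... 807 characters left out ...]
, 179, 180, 181, 178, 180]
B 160 from270 [131, 132, 132, 132, 128, 114, 80, 42, 23, 22, 25, 23, 27, 25, 25, 22, 23, 19, 16, 10, 9, 3, 13, 6, 7, 9, 6, 8, 11, 10, 10, 12, 17, 14, 19, 25, 23, 23, 28, 28, 21, 17, 18, 12, 8, 10, 16, 27, 28, 32, 31, 38, 59, 97, 126, 150, 163, 169, 167, 167, 167, 170, 171, 174, 175, 173, 174, 174, 175, 173, 172, 171, 172, 173, 171]
B 180 from270 [130, 128, 131, 130, 127, 106, 68, 33, 17, 21, 23, 25, 27, 24, 23, 19, 19, 17, 13, 15, 9, 15, 10, 8, 10, 11, 9, 12, 15, 12, 4, 16, 19, 21, 19, 21, 26, 25, 27, 22, 19, 15, 15, 10, 14, 21, 27, 26, 30, 31, 40, 73, 111, 137, 153, 164, 165, 162, 163, 165, 168, 169, 168, 167, 169, 170, 171, 168, 166, 165, 167, 167, 166, 157, 133]
```

Run:
```python
from h import *
sa=np.load('wa.npy',allow_pickle=True).item();sb=np.load('wb.npy',allow_pickle=True).item()
A=cam('wrist',sa);B=cam('wrist',sb)
rows_=[80,120,160,180]
ua=np.array([434.7,427.85,421.1,417.7])-7.2; ub=np.array([285.2,284.3,283.3,283.])
def plane(c,us):
    D=np.array([ray(c,u,v)[1] for u,v in zip(us,rows_)]); n=np.linalg.svd(D)[2][2]; return n,n@c[3]
na,da=plane(A,ua);nb,db=plane(B,ub)
d=np.cross(na,nb);d/=np.linalg.norm(d);d*=np.sign(d[1])
p=np.linalg.lstsq(np.array([na,nb,d]),np.array([da,db,d@np.array([570,25,147])]),rcond=None)[0]
print('line',p,d,'yaw',np.arctan2(-d[0],d[1]))
print('ends A',[onz(A,u,v,p[2]) for u,v in((423,47),(397,206))],'B',[onz(B,u,v,p[2]) for u,v in((284,42),(281,208))])
ys=np.arctan2(-d[0],d[1])
print('lidbar B z88',onz(B,310.9,120,88), 'lid posts B', onz(B,315,64,88),onz(B,315,195,88))
```

```text
line [568.42580785  25.16739052 145.41019824] [0.07023309 0.99690155 0.03542045] yaw -0.0703351642654943
ends A [array([568.74482315, 122.17246273, 145.41019824]), array([557.95112153,  -4.73751566, 145.41019824])] B [array([573.55879405, 125.62561081, 145.41019824]), array([565.1492784 ,  -6.7161785 , 145.41019824])]
lidbar B z88 [591.12088915  65.77854832  88.        ] lid posts B [595.8289568  116.84869904  88.        ] [594.23471542 -12.06036766  88.        ]
```

Run:
```python
from h import *
s=status.state()
g=np.array([571,58,146.6]); q=down(-.07,.7); z=q.apply([0,0,1]); print(z)
rows(s['position'],s['tool_rot'],g-112*z,q,10)
```

```text
[ 0.64264    -0.04505842 -0.76484219]
0 [ 0.13 -0.21  0.15] [-0.5  -0.02  0.04]
1 [ 0.13 -0.22  0.14] [-0.5  -0.02  0.04]
2 [ 0.13 -0.23  0.12] [-0.5  -0.02  0.04]
3 [ 0.12 -0.23  0.1 ] [-0.5  -0.02  0.04]
4 [ 0.12 -0.24  0.09] [-0.5  -0.02  0.04]
5 [ 0.12 -0.25  0.07] [-0.5  -0.02  0.04]
6 [ 0.12 -0.25  0.05] [-0.5  -0.02  0.04]
7 [ 0.12 -0.26  0.03] [-0.5  -0.02  0.04]
8 [ 0.12 -0.26  0.01] [-0.5  -0.02  0.04]
9 [ 0.12 -0.26 -0.  ] [-0.5  -0.02  0.04]
```

drive_tool(commands=[{"translation": [0.13, -0.21, 0.15], "twist": [-0.5, -0.02, 0.04], "fingers": 0.5}, {"translation": [0.13, -0.22, 0.14], "twist": [-0.5, -0.02, 0.04], "fingers": 0.5}, {"translation": [0.13, -0.23, 0.12], "twist": [-0.5, -0.02, 0.04], "fingers": 0.5}, {"translation": [0.12, -0.23, 0.1], "twist": [-0.5, -0.02, 0.04], "fingers": 0.5}, {"translation": [0.12, -0.24, 0.09], "twist": [-0.5, -0.02, 0.04], "fingers": 0.5}, {"translation": [0.12, -0.25, 0.07], "twist": [-0.5, -0.02, 0.04], "fingers": 0.5}, {"translation": [0.12, -0.25, 0.05], "twist": [-0.5, -0.02, 0.04], "fingers": 0.5}, {"translation": [0.12, -0.26, 0.03], "twist": [-0.5, -0.02, 0.04], "fingers": 0.5}, {"translation": [0.12, -0.26, 0.01], "twist": [-0.5, -0.02, 0.04], "fingers": 0.5}, {"translation": [0.12, -0.26, 0], "twist": [-0.5, -0.02, 0.04], "fingers": 0.5}])

```text
t: 6.55
position: [501.7, 68.5, 258.1]
tool_rot: [0.692, 0.646, 0.213, 0.241]
ft_force: [0.4, 0.3, 0.2]
opening: 0.5
finger_force: 0.0
```

Run:
```python
from h import *
imaging.capture('side');imaging.capture('side')
s=status.state(); im=imaging.capture('wrist'); im2=imaging.capture('side')
cv2.imwrite('pics/c2.png',np.vstack([im[:, :],cv2.resize(im2[120:270,240:480],(640,400),interpolation=2)])[:800:1][::1] if 0 else np.hstack([cv2.resize(im,(400,250)),cv2.resize(im2[120:270,240:480],(400,250),interpolation=2)]))
r=R.from_quat(s['tool_rot']); print(s['position'],r.apply([0,0,1]),s['position']+112*r.apply([0,0,1]),s['opening'],s['dq'].round(3))
g=np.array([571,58,146.6]);C=cam('wrist',s);print(proj(C,g))
```

```text
[503.48649442  69.57158617 261.09387377] [ 0.61192628 -0.05677412 -0.78887447] [572.02223813  63.21288512 172.73993353] 0.5029161117308475 [-0.027  0.027 -0.017  0.11   0.002 -0.152]
[300.99657267 219.25446817]
```

View pics/c2.png

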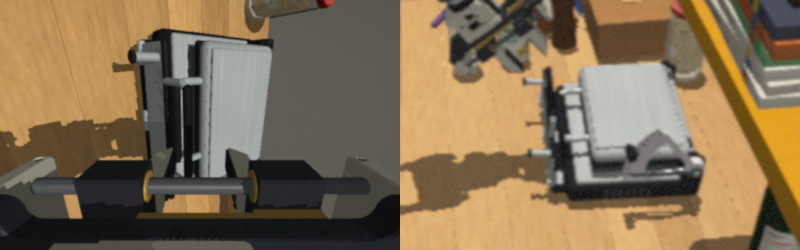

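Run:
```python
from h import *
s=status.state(); print(s['position'],s['joint_positions'].round(3),s['dq'].round(3))
g=np.array([571,58,146.6]); q=down(-.07,.7); z=q.apply([0,0,1])
rows(s['position'],s['tool_rot'],g-112*z,q,1)
```

```text
[504.00961398  68.85502756 260.28307013] [ 0.019  0.148  2.062 -0.249  0.283  0.303] [-0.013  0.016 -0.002  0.004  0.001  0.   ]
0 [-0.11 -0.42  0.39] [-0.29  0.1   0.06]
```

Run:
```python
from h import *
s=status.state(); print(s['position'],s['joint_positions'].round(3),s['dq'].round(3))
g=np.array([571,58,146.6]); q=down(-.07,.4); z=q.apply([0,0,1])
print(g-112*z); rows(s['position'],s['tool_rot'],g-112*z,q,3)
```

```text
[504.00961398  68.85502756 260.28307013] [ 0.019  0.148  2.062 -0.249  0.283  0.303] [-0.013  0.016 -0.002  0.004  0.001  0.   ]
[527.49195843  61.0505471  249.75883133]
0 [-0.04  0.08  0.15] [0.62 0.04 0.01]
1 [-0.04  0.1   0.15] [0.62 0.04 0.01]
2 [-0.04  0.11  0.14] [0.62 0.04 0.01]
```

drive_tool(commands=[{"translation": [-0.04, 0.08, 0.15], "twist": [0.62, 0.04, 0.01], "fingers": 0.5}, {"translation": [-0.04, 0.1, 0.15], "twist": [0.62, 0.04, 0.01], "fingers": 0.5}, {"translation": [-0.04, 0.11, 0.14], "twist": [0.62, 0.04, 0.01], "fingers": 0.5}, {"translation": [0, 0, 0], "twist": [0, 0, 0], "fingers": 0.5}, {"translation": [0, 0, 0], "twist": [0, 0, 0], "fingers": 0.5}, {"translation": [0, 0, 0], "twist": [0, 0, 0], "fingers": 0.5}, {"translation": [0, 0, 0], "twist": [0, 0, 0], "fingers": 0.5}, {"translation": [0, 0, 0], "twist": [0, 0, 0], "fingers": 0.5}, {"translation": [0, 0, 0], "twist": [0, 0, 0], "fingers": 0.5}, {"translation": [0, 0, 0], "twist": [0, 0, 0], "fingers": 0.5}])

```text
t: 8.0
position: [527.4, 60.9, 249.3]
tool_rot: [0.717, 0.669, 0.136, 0.145]
ft_force: [0.1, -0.1, -0.4]
opening: 0.5
finger_force: 0.0
```

Run:
```python
from h import *
s=status.state(); print(s['position'],s['joint_positions'].round(3),s['dq'].round(3))
g=np.array([571,58,146.6]); q=down(-.07,.4); z=q.apply([0,0,1])
rows(s['position'],s['tool_rot'],g-112*z,q,1)
rows(s['position'],s['tool_rot'],g-47*z,q,5)
```

```text
[527.41451282  60.89156923 249.33028462] [-0.021  0.247  1.853 -0.03   0.643  0.069] [-0.001  0.002 -0.001 -0.001  0.     0.002]
0 [ 0.    0.   -0.01] [-0.   -0.01  0.01]
0 [0.   0.   0.26] [-0. -0.  0.]
1 [0.   0.   0.26] [-0. -0.  0.]
2 [0.   0.   0.26] [-0. -0.  0.]
3 [0.   0.   0.26] [-0. -0.  0.]
4 [0.   0.   0.26] [-0. -0.  0.]
```

drive_tool(commands=[{"translation": [0, 0, 0.26], "twist": [0, 0, 0], "fingers": 0.5}, {"translation": [0, 0, 0.26], "twist": [0, 0, 0], "fingers": 0.5}, {"translation": [0, 0, 0.26], "twist": [0, 0, 0], "fingers": 0.5}, {"translation": [0, 0, 0.26], "twist": [0, 0, 0], "fingers": 0.5}, {"translation": [0, 0, 0.26], "twist": [0, 0, 0], "fingers": 0.5}, {"translation": [0, 0, 0], "twist": [0, 0, 0], "fingers": 0.5}, {"translation": [0, 0, 0], "twist": [0, 0, 0], "fingers": 0.3}, {"translation": [0, 0, 0], "twist": [0, 0, 0], "fingers": 0.2}, {"translation": [0, 0, 0], "twist": [0, 0, 0], "fingers": 0.1}, {"translation": [0, 0, 0], "twist": [0, 0, 0], "fingers": 0.05}], grip_force=12)

```text
t: 9.25
position: [552.7, 59.2, 189.8]
tool_rot: [0.717, 0.669, 0.136, 0.145]
ft_force: [-0.3, -0.6, 0.9]
opening: 0.124
finger_force: 12.0
```

Run:
```python
from h import *
s=status.state(); r=R.from_quat(s['tool_rot']);print(s['t'],s['position'],s['position']+47*r.apply([0,0,1]),s['ft_force'],s['opening']*92,s['finger_force'])
im=imaging.capture('wrist');im2=imaging.capture('side');im3=imaging.capture('scene')
cv2.imwrite('pics/c3.png',np.hstack([cv2.resize(im[60:310,160:480],(400,312)),cv2.resize(im2[120:270,260:440],(400,312),interpolation=2)]))
```

```text
9.25 [552.69824102  59.18071609 189.76419672] [570.9633199   57.95224516 146.47588707] [-0.25564793 -0.56721166  0.94511132] 11.4282379430774 12.014013826847076
```

View pics/c3.png

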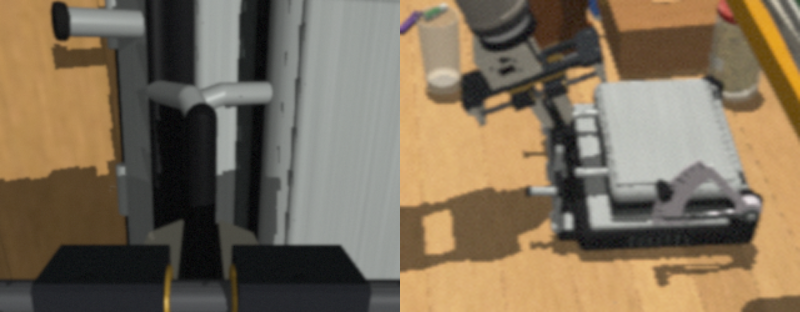

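The pads hold the rail, opening 11.4 mm with 12 N. Its bar is at (200,150) in the left crop, with the fingers on either side. Next I'll compute the fold arc.

```bash
cat >> h.py <<'E'
def path(P,Q,per=1):
    """rows along poses"""
    for k in range(len(P)-1):
        r=Q[k].inv(); t=r.apply(P[k+1]-P[k])/50; w=np.degrees((r*Q[k+1]).as_rotvec())/8
        print(k,t.round(2).tolist(),w.round(2).tolist())
E
python3 - <<'E'
from h import *
yaw=-.07; f=np.array([np.cos(yaw),np.sin(yaw),0]); g0=np.array([571,58,146.6])
h=g0-f*8.4; h[2]=42
u=np.linspace(0,1,31); u=np.clip(u,0,1); P=[];Q=[]
for a in u:
    phi=1.65*a; q=down(yaw,.4*(1-a)); g=h-f*105*np.sin(phi-.08)+np.array([0,0,105*np.cos(phi-.08)])
    P.append(g-47*q.apply([0,0,1]));Q.append(q)
print(P[10],P[20],P[30]); path(P,Q)
E
```

```text
[502.82898332  62.77978069 180.95343859] [467.13553096  65.28241133 143.53626567] [457.87774978  65.93151656  89.0836143 ]
0 [0.0, -0.09, -0.05] [0.1, -0.0, -0.0]
1 [-0.0, -0.09, -0.04] [0.1, 0.0, -0.0]
2 [0.0, -0.1, -0.04] [0.1, -0.0, 0.0]
3 [-0.0, -0.1, -0.03] [0.1, 0.0, -0.0]
4 [0.0, -0.1, -0.02] [0.1, 0.0, 0.0]
5 [0.0, -0.1, -0.01] [0.1, 0.0, -0.0]
6 [-0.0, -0.1, -0.0] [0.1, 0.0, 0.0]
7 [0.0, -0.1, 0.0] [0.1, -0.0, 0.0]
8 [-0.0, -0.1, 0.01] [0.1, 0.0, 0.0]
9 [0.0, -0.1, 0.02] [0.1, 0.0, -0.0]
10 [0.0, -0.1, 0.03] [0.1, -0.0, 0.0]
11 [0.0, -0.1, 0.03] [0.1, 0.0, -0.0]
12 [-0.0, -0.1, 0.04] [0.1, -0.0, 0.0]
13 [0.0, -0.09, 0.05] [0.1, 0.0, -0.0]
14 [0.0, -0.09, 0.06] [0.1, 0.0, 0.0]
15 [-0.0, -0.08, 0.06] [0.1, 0.0, -0.0]
16 [0.0, -0.08, 0.07] [0.1, 0.0, 0.0]
17 [-0.0, -0.08, 0.08] [0.1, -0.0, 0.0]
18 [-0.0, -0.07, 0.08] [0.1, 0.0, -0.0]
19 [0.0, -0.06, 0.09] [0.1, 0.0, 0.0]
20 [0.0, -0.06, 0.09] [0.1, -0.0, 0.0]
21 [-0.0, -0.05, 0.1] [0.1, 0.0, -0.0]
22 [0.0, -0.04, 0.1] [0.1, -0.0, 0.0]
23 [-0.0, -0.04, 0.1] [0.1, 0.0, 0.0]
24 [-0.0, -0.03, 0.11] [0.1, 0.0, -0.0]
25 [0.0, -0.02, 0.11] [0.1, -0.0, 0.0]
26 [0.0, -0.02, 0.11] [0.1, 0.0, -0.0]
27 [-0.0, -0.01, 0.11] [0.1, -0.0, -0.0]
28 [-0.0, -0.0, 0.11] [0.1, 0.0, 0.0]
29 [0.0, 0.01, 0.12] [0.1, 0.0, 0.0]
```

drive_tool(commands=[{"translation": [0, -0.09, -0.05], "twist": [0.1, 0, 0], "fingers": 0.05}, {"translation": [0, -0.09, -0.04], "twist": [0.1, 0, 0], "fingers": 0.05}, {"translation": [0, -0.1, -0.04], "twist": [0.1, 0, 0], "fingers": 0.05}, {"translation": [0, -0.1, -0.03], "twist": [0.1, 0, 0], "fingers": 0.05}, {"translation": [0, -0.1, -0.02], "twist": [0.1, 0, 0], "fingers": 0.05}, {"translation": [0, -0.1, -0.01], "twist": [0.1, 0, 0], "fingers": 0.05}, {"translation": [0, -0.1, 0], "twist": [0.1, 0, 0], "fingers": 0.05}, {"translation": [0, -0.1, 0], "twist": [0.1, 0, 0], "fingers": 0.05}, {"translation": [0, -0.1, 0.01], "twist": [0.1, 0, 0], "fingers": 0.05}, {"translation": [0, -0.1, 0.02], "twist": [0.1, 0, 0], "fingers": 0.05}])

```text
t: 10.65
position: [503.1, 62.6, 180.5]
tool_rot: [0.725, 0.677, 0.088, 0.094]
ft_force: [1.7, 0.8, -0.3]
opening: 0.129
finger_force: 12.0
```

drive_tool(commands=[{"translation": [0, -0.1, 0.03], "twist": [0.1, 0, 0], "fingers": 0.05}, {"translation": [0, -0.1, 0.03], "twist": [0.1, 0, 0], "fingers": 0.05}, {"translation": [0, -0.1, 0.04], "twist": [0.1, 0, 0], "fingers": 0.05}, {"translation": [0, -0.09, 0.05], "twist": [0.1, 0, 0], "fingers": 0.05}, {"translation": [0, -0.09, 0.06], "twist": [0.1, 0, 0], "fingers": 0.05}, {"translation": [0, -0.08, 0.06], "twist": [0.1, 0, 0], "fingers": 0.05}, {"translation": [0, -0.08, 0.07], "twist": [0.1, 0, 0], "fingers": 0.05}, {"translation": [0, -0.08, 0.08], "twist": [0.1, 0, 0], "fingers": 0.05}, {"translation": [0, -0.07, 0.08], "twist": [0.1, 0, 0], "fingers": 0.05}, {"translation": [0, -0.06, 0.09], "twist": [0.1, 0, 0], "fingers": 0.05}])

```text
t: 11.9
position: [467.1, 65.1, 142.8]
tool_rot: [0.73, 0.681, 0.041, 0.043]
ft_force: [0.2, 2.2, 0.4]
opening: 0.121
finger_force: 12.0
```

Tracking well with low force; I'll finish the fold.

drive_tool(commands=[{"translation": [0, -0.06, 0.09], "twist": [0.1, 0, 0], "fingers": 0.05}, {"translation": [0, -0.05, 0.1], "twist": [0.1, 0, 0], "fingers": 0.05}, {"translation": [0, -0.04, 0.1], "twist": [0.1, 0, 0], "fingers": 0.05}, {"translation": [0, -0.04, 0.1], "twist": [0.1, 0, 0], "fingers": 0.05}, {"translation": [0, -0.03, 0.11], "twist": [0.1, 0, 0], "fingers": 0.05}, {"translation": [0, -0.02, 0.11], "twist": [0.1, 0, 0], "fingers": 0.05}, {"translation": [0, -0.02, 0.11], "twist": [0.1, 0, 0], "fingers": 0.05}, {"translation": [0, -0.01, 0.11], "twist": [0.1, 0, 0], "fingers": 0.05}, {"translation": [0, 0, 0.1], "twist": [0.1, 0, 0], "fingers": 0.05}, {"translation": [0, 0, 0.06], "twist": [0.1, 0, 0], "fingers": 0.05}])

```text
t: 13.15
position: [459.2, 65.7, 93.3]
tool_rot: [0.731, 0.682, -0.005, -0.006]
ft_force: [3.8, 0.4, 16.4]
opening: 0.126
finger_force: 12.0
```

Run:
```python
from h import *
s=status.state(); r=R.from_quat(s['tool_rot']);print(s['t'],s['position'],s['position']+47*r.apply([0,0,1]),r.apply([0,0,1]),s['ft_force'],s['opening']*92,s['dq'].round(3))
```

```text
13.15 [459.18674341  65.6909665   93.28147363] [458.5113638   65.78179452  46.28641418] [-0.01436978  0.00193251 -0.99989488] [ 3.8342772   0.36714787 16.3755843 ] 11.612013593173927 [-0.002  0.058 -0.069  0.006  0.114 -0.01 ]
```

Run:
```python
from h import *
for k in range(3): im=imaging.capture(['scene','side','wrist'][k]); cv2.imwrite(f'pics/d{k}.png',im)
s=status.state(); print(s['t'],s['position'],s['ft_force'],s['ft_torque'])
a,b,c=[cv2.imread(f'pics/d{k}.png') for k in range(3)]
cv2.imwrite('pics/c4.png',np.hstack([cv2.resize(c[0:300,100:500],(400,300)),cv2.resize(b[130:265,240:420],(400,300),interpolation=2)]))
```

```text
13.3 [459.12569291  65.67682089  93.34872865] [7.49104234 0.91218919 2.9668882 ] [ 0.05974157 -1.24157323 -0.03653395]
```

View pics/c4.png

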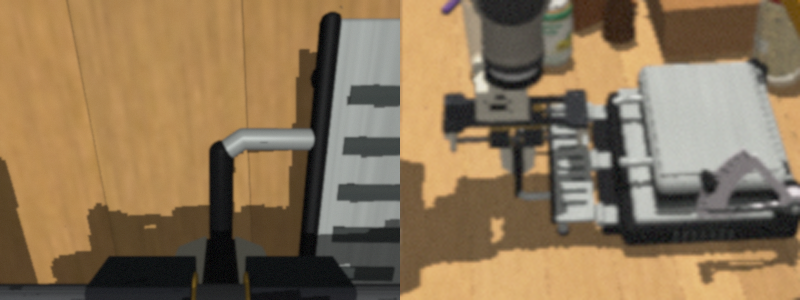

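The picture shows the shelf folded down and looking level, with the rail at (222,180) in the wrist crop. I'll press lightly to confirm the stop.

drive_tool(commands=[{"translation": [0, 0.02, 0.02], "twist": [0, 0, 0], "fingers": 0.05}, {"translation": [0, 0.02, 0.02], "twist": [0, 0, 0], "fingers": 0.05}, {"translation": [0, 0, 0.02], "twist": [0, 0, 0], "fingers": 0.05}, {"translation": [0, 0, 0.02], "twist": [0, 0, 0], "fingers": 0.05}, {"translation": [0, 0, 0], "twist": [0, 0, 0], "fingers": 0.05}, {"translation": [0, 0, 0], "twist": [0, 0, 0], "fingers": 0.05}, {"translation": [0, 0, 0], "twist": [0, 0, 0], "fingers": 0.05}, {"translation": [0, 0, 0], "twist": [0, 0, 0], "fingers": 0.05}, {"translation": [0, 0, 0], "twist": [0, 0, 0], "fingers": 0.05}, {"translation": [0, 0, 0], "twist": [0, 0, 0], "fingers": 0.05}])

```text
t: 14.55
position: [459.3, 65.6, 89.8]
tool_rot: [0.731, 0.682, -0.006, -0.007]
ft_force: [-0.0, -0.2, 15.0]
opening: 0.123
finger_force: 12.0
```

The 15 N reaction at grasp height 42.8 mm confirms the shelf is at its stop. I'll release and rise.

drive_tool(commands=[{"translation": [0, 0, 0], "twist": [0, 0, 0], "fingers": 0.2}, {"translation": [0, 0, 0], "twist": [0, 0, 0], "fingers": 0.33}, {"translation": [0, 0, 0], "twist": [0, 0, 0], "fingers": 0.33}, {"translation": [0, 0, -0.2], "twist": [0, 0, 0], "fingers": 0.33}, {"translation": [0, 0, -0.4], "twist": [0, 0, 0], "fingers": 0.33}, {"translation": [0, 0, -0.6], "twist": [0, 0, 0], "fingers": 0.33}, {"translation": [-0.5, 0.1, -0.8], "twist": [0, 0, 0], "fingers": 0.33}, {"translation": [-0.7, 0.2, -0.8], "twist": [0, 0, 0], "fingers": 0.33}, {"translation": [-0.8, 0.2, -0.8], "twist": [0, 0, 0], "fingers": 0.33}, {"translation": [-0.8, 0.2, -0.6], "twist": [0, 0, 0], "fingers": 0.33}])

```text
t: 15.8
position: [488.1, -77.9, 300.3]
tool_rot: [0.731, 0.682, -0.006, -0.006]
ft_force: [1.0, -0.1, -0.5]
opening: 0.328
finger_force: 0.0
```

drive_tool(commands=[{"translation": [-0.5, 0.1, 0], "twist": [0, 0, 0], "fingers": 0.33}, {"translation": [-0.2, 0, 0], "twist": [0, 0, 0], "fingers": 0.33}, {"translation": [0, 0, 0], "twist": [0, 0, 0], "fingers": 0.33}, {"translation": [0, 0, 0], "twist": [0, 0, 0], "fingers": 0.33}, {"translation": [0, 0, 0], "twist": [0, 0, 0], "fingers": 0.33}, {"translation": [0, 0, 0], "twist": [0, 0, 0], "fingers": 0.38}, {"translation": [0, 0, 0], "twist": [0, 0, 0], "fingers": 0.38}, {"translation": [0, 0, 0], "twist": [0, 0, 0], "fingers": 0.38}, {"translation": [0, 0, 0], "twist": [0, 0, 0], "fingers": 0.38}, {"translation": [0, 0, 0], "twist": [0, 0, 0], "fingers": 0.38}])

```text
t: 17.05
position: [490.6, -112.1, 297.6]
tool_rot: [0.731, 0.682, -0.006, -0.007]
ft_force: [-0.7, 0.6, -0.6]
opening: 0.38
finger_force: 0.0
```

```bash
python3 snap.py wc
python3 - <<'E'
from h import *
for n in('scene','side'): cv2.imwrite(f'pics/{n}1.png',imaging.capture(n))
E
```

```text
17.05 [ 490.60670389 -112.08102285  297.62806517] [ 0.73107225  0.68223043 -0.00636199 -0.00738462] [ 0.    -0.     0.002 -0.    -0.001 -0.   ]
```

drive_tool(commands=[{"translation": [0, 0.4, 0], "twist": [0, 0, 0], "fingers": 0.38}, {"translation": [0, 0.5, 0], "twist": [0, 0, 0], "fingers": 0.38}, {"translation": [0, 0.5, 0], "twist": [0, 0, 0], "fingers": 0.38}, {"translation": [0, 0.4, 0], "twist": [0, 0, 0], "fingers": 0.38}, {"translation": [0, 0.2, 0], "twist": [0, 0, 0], "fingers": 0.38}, {"translation": [0, 0, 0], "twist": [0, 0, 0], "fingers": 0.38}, {"translation": [0, 0, 0], "twist": [0, 0, 0], "fingers": 0.38}, {"translation": [0, 0, 0], "twist": [0, 0, 0], "fingers": 0.38}, {"translation": [0, 0, 0], "twist": [0, 0, 0], "fingers": 0.38}, {"translation": [0, 0, 0], "twist": [0, 0, 0], "fingers": 0.38}])

```text
t: 18.45
position: [590.2, -119.0, 295.9]
tool_rot: [0.731, 0.682, -0.006, -0.007]
ft_force: [-0.2, -0.4, 0.3]
opening: 0.377
finger_force: 0.0
```

```bash
python3 snap.py wd
python3 - <<'E'
from h import *
a=cv2.imread('pics/wc.png');b=cv2.imread('pics/wd.png');c=cv2.imread('pics/side1.png');d=cv2.imread('pics/scene1.png')
rz=lambda i:cv2.resize(i,(400,300),interpolation=2)
cv2.imwrite('pics/c5.png',np.vstack([np.hstack([rz(a[0:270,280:640]),rz(b[0:270,180:540])]),np.hstack([rz(c[170:245,340:440]),rz(d[140:215,290:390])])]))
E
```

```text
18.45 [ 590.24068111 -118.95612754  295.86367337] [ 0.73107797  0.68222606 -0.00630529 -0.00726935] [ 0.     0.004 -0.002  0.001  0.001 -0.   ]
```

View pics/c5.png

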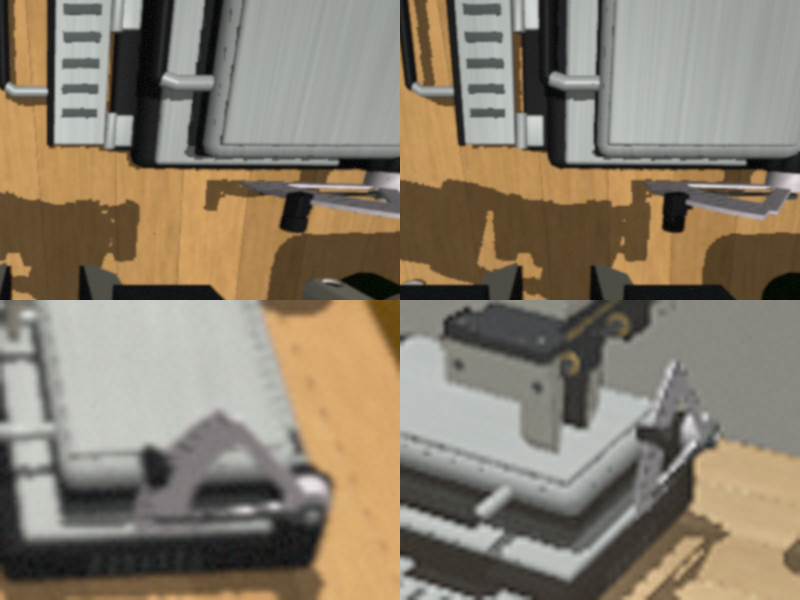

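Wrist crops C and D (top) show the knob as a dark blob at (296,212) and (675,212). The lid post corners are at (165,82) and (553,82), with the bar running upward from them. In the side crop the knob is at about (155,465).

Run:
```python
from h import *
C=cam('wrist',np.load('wc.npy',allow_pickle=True).item());D=cam('wrist',np.load('wd.npy',allow_pickle=True).item())
S,Z=cam('side'),cam('scene')
G=lambda n:cv2.cvtColor(cv2.imread(f'pics/{n}.png'),6)
def blob(n,x0,x1,y0,y1,th):
    g=G(n)[y0:y1,x0:x1]; m=(g<th).astype('u1'); k,l,st,ce=cv2.connectedComponentsWithStats(m)
    i=1+np.argmax(st[1:,4]); return st[i][:5]+[x0,y0,0,0,0],ce[i]+[x0,y0]
bc=blob('wc',520,570,172,215,50);bd=blob('wd',405,450,172,215,50);bs=blob('side1',370,384,203,218,70);bz=blob('scene1',345,362,160,178,60)
for n,b in zip('CDSZ',(bc,bd,bs,bz)): print(n,b)
print('tri CD',tri([ray(C,*bc[1]),ray(D,*bd[1])])); print('tri CDS',tri([ray(C,*bc[1]),ray(D,*bd[1]),ray(S,*bs[1])])); print('all',tri([ray(C,*bc[1]),ray(D,*bd[1]),ray(S,*bs[1]),ray(Z,*bz[1])]))
for r in (20,45,60): print('C',r,G('wc')[r,400:440].tolist(),'\nD',r,G('wd')[r,300:340].tolist())
```

```text
C (array([532, 172,  30,  37, 782]), array([546.22506394, 190.13043478]))
D (array([417, 173,  25,  36, 691]), array([427.00289436, 189.68596237]))
S (array([376, 207,   7,  10,  50]), array([378.46, 211.9 ]))
Z (array([349, 170,  11,   8,  37]), array([354.97297297, 173.97297297]))
tri CD (array([ 676.58706304, -111.12493072,  140.77261501]), [np.float64(0.19112098270406633), np.float64(0.19112098270406816)])
tri CDS (array([ 676.84798601, -111.47132444,  139.71629471]), [np.float64(0.44091720095662285), np.float64(0.23686057196403235), np.float64(0.4897172022838191)])
all (array([ 677.11372639, -112.40223022,  140.89934714]), [np.float64(1.1024048905276138), np.float64(1.5092836442495474), np.float64(1.0900703851225122), np.float64(3.0778578884242793)])
C 20 [190, 189, 188, 186, 176, 153, 113, 62, 24, 9, 5, 8, 11, 5, 9, 9, 6, 9, 13, 10, 18, 20, 18, 22, 24, 30, 42, 42, 42, 35, 23, 24, 25, 42, 81, 119, 148, 163, 168, 170] 
D 20 [212, 213, 208, 192, 149, 90, 37, 19, 22, 28, 34, 40, 44, 36, 31, 24, 17, 21, 19, 14, 16, 26, 30, 35, 36, 35, 34, 34, 42, 68, 101, 129, 149, 165, 177, 179, 177, 177, 175, 177]
C 45 [34, 33, 35, 31, 23, 18, 11, 12, 13, 8, 9, 10, 10, 4, 13, 14, 13, 11, 19, 18, 21, 23, 28, 34, 43, 46, 42, 35, 28, 26, 32, 61, 103, 140, 162, 171, 174, 171, 170, 170] 
D 45 [33, 36, 33, 32, 28, 18, 21, 20, 21, 30, 36, 43, 46, 37, 30, 20, 22, 22, 19, 15, 18, 25, 31, 34, 36, 34, 35, 36, 52, 79, 115, 139, 158, 171, 180, 181, 179, 178, 179, 180]
C 60 [34, 30, 33, 32, 23, 18, 10, 6, 12, 7, 13, 12, 7, 10, 12, 9, 14, 18, 18, 22, 26, 32, 41, 44, 43, 34, 29, 23, 28, 49, 92, 134, 157, 169, 173, 173, 170, 172, 171, 175] 
D 60 [37, 33, 38, 36, 31, 25, 18, 23, 23, 27, 35, 43, 44, 40, 28, 24, 21, 21, 16, 9, 11, 15, 23, 29, 30, 36, 36, 37, 50, 84, 120, 145, 163, 176, 182, 182, 180, 180, 183, 185]
```

Run:
```python
from h import *
C=cam('wrist',np.load('wc.npy',allow_pickle=True).item());D=cam('wrist',np.load('wd.npy',allow_pickle=True).item())
def pl(c,us,vs):
    Dd=np.array([ray(c,u,v)[1] for u,v in zip(us,vs)]);n=np.linalg.svd(Dd)[2][2];return n,n@c[3]
v=[20,45,60]
a,da=pl(C,np.array([434.5,431.95,430.2])-6.9,v); b,db=pl(D,np.array([304.66,304.9,305.])+6.9,v)
d=np.array([.07,.9976,0])
# intersect at y=57 plane along grill y
p=np.linalg.solve(np.array([a,b,[0,1,0]]),[da,db,25]); print('bar at y25',p,'at y57',p+d*32)
yaw=-.07; q=down(yaw,0); s=status.state()
for off in (80,):
    rows(s['position'],s['tool_rot'],[590.5,57,88+47+off],q,10)
```

```text
bar at y25 [587.7189818   25.          91.70700223] at y57 [589.9589818   56.9232      91.70700223]
0 [ 0.35 -0.02  0.16] [-0.01 -0.    0.  ]
1 [ 0.35 -0.02  0.16] [-0.01 -0.    0.  ]
2 [ 0.35 -0.02  0.16] [-0.01 -0.    0.  ]
3 [ 0.35 -0.02  0.16] [-0.01 -0.    0.  ]
4 [ 0.35 -0.02  0.16] [-0.01 -0.    0.  ]
5 [ 0.35 -0.02  0.16] [-0.01 -0.    0.  ]
6 [ 0.35 -0.02  0.16] [-0.01 -0.    0.  ]
7 [ 0.35 -0.02  0.16] [-0.01 -0.    0.  ]
8 [ 0.35 -0.02  0.16] [-0.01 -0.    0.  ]
9 [ 0.35 -0.02  0.16] [-0.01 -0.    0.  ]
```

drive_tool(commands=[{"translation": [0.35, -0.02, 0.16], "twist": [-0.01, 0, 0], "fingers": 0.38}, {"translation": [0.35, -0.02, 0.16], "twist": [-0.01, 0, 0], "fingers": 0.38}, {"translation": [0.35, -0.02, 0.16], "twist": [-0.01, 0, 0], "fingers": 0.38}, {"translation": [0.35, -0.02, 0.16], "twist": [-0.01, 0, 0], "fingers": 0.38}, {"translation": [0.35, -0.02, 0.16], "twist": [-0.01, 0, 0], "fingers": 0.38}, {"translation": [0.45, -0.02, 0.16], "twist": [-0.01, 0, 0], "fingers": 0.38}, {"translation": [0.45, -0.02, 0.16], "twist": [-0.01, 0, 0], "fingers": 0.38}, {"translation": [0.45, -0.02, 0.16], "twist": [-0.01, 0, 0], "fingers": 0.38}, {"translation": [0.4, -0.03, 0.32], "twist": [-0.02, 0, 0], "fingers": 0.38}, {"translation": [0, 0, 0], "twist": [0, 0, 0], "fingers": 0.38}])

```text
t: 19.75
position: [591.0, 58.1, 214.6]
tool_rot: [0.73, 0.683, -0.003, -0.003]
ft_force: [0.2, -0.4, -0.1]
opening: 0.379
finger_force: 0.0
```

Run:
```python
from h import *
imaging.capture('side');imaging.capture('side');imaging.capture('side')
s=status.state(); print(s['t'],s['position'],s['dq'].round(3),s['joint_positions'].round(2),s['opening'])
rows(s['position'],s['tool_rot'],[590.3,57,138],down(-.07,0),6)
```

```text
19.9 [592.20227775  56.02429415 216.46347729] [-0.012 -0.005 -0.003  0.002 -0.     0.003] [-0.03  0.54  1.43  0.    1.18  0.03] 0.38295446927052285
0 [ 0.   -0.01  0.26] [-0.01 -0.    0.  ]
1 [ 0.   -0.01  0.26] [-0.01 -0.    0.  ]
2 [ 0.   -0.01  0.26] [-0.01 -0.    0.  ]
3 [ 0.   -0.01  0.26] [-0.01 -0.    0.  ]
4 [ 0.   -0.01  0.26] [-0.01 -0.    0.  ]
5 [ 0.   -0.01  0.26] [-0.01 -0.    0.  ]
```

drive_tool(commands=[{"translation": [0, -0.02, 0.26], "twist": [-0.01, 0, 0], "fingers": 0.38}, {"translation": [0, -0.02, 0.26], "twist": [-0.01, 0, 0], "fingers": 0.38}, {"translation": [0, 0, 0.26], "twist": [-0.01, 0, 0], "fingers": 0.38}, {"translation": [0, 0, 0.26], "twist": [-0.01, 0, 0], "fingers": 0.38}, {"translation": [0, 0, 0.26], "twist": [-0.01, 0, 0], "fingers": 0.38}, {"translation": [0, 0, 0.26], "twist": [-0.01, 0, 0], "fingers": 0.38}, {"translation": [0, 0, 0], "twist": [0, 0, 0], "fingers": 0.38}, {"translation": [0, 0, 0], "twist": [0, 0, 0], "fingers": 0.25}, {"translation": [0, 0, 0], "twist": [0, 0, 0], "fingers": 0.12}, {"translation": [0, 0, 0], "twist": [0, 0, 0], "fingers": 0.05}], grip_force=30)

```text
t: 21.15
position: [590.8, 56.6, 138.6]
tool_rot: [0.731, 0.682, 0.002, 0.002]
ft_force: [3.4, 0.2, -2.6]
opening: 0.137
finger_force: 30.0
```

Run:
```python
from h import *
imaging.capture('side');imaging.capture('wrist')
s=status.state(); r=R.from_quat(s['tool_rot']);print(s['t'],s['position'],s['position']+47*r.apply([0,0,1]),r.apply([0,0,1]),s['ft_force'],s['opening']*92,s['finger_force'])
yaw=-.07;f=np.array([np.cos(yaw),np.sin(yaw),0])
P=[];Q=[]
for k in range(31):
    a=.425*k/30; q=down(yaw,-.25*k/30); g=s['position']+[0,0,-47]+f*212*(1-np.cos(a))+np.array([0,0,212*np.sin(a)])
    P.append(g-47*q.apply([0,0,1]));Q.append(q)
path(P,Q)
```

```text
21.25 [590.82952626  56.57305218 138.57499557] [591.11735638  56.59616651  91.5758826 ] [ 6.12404504e-03  4.91794292e-04 -9.99981127e-01] [ 5.1635982  -0.72702489 -1.29623799] 13.106745443715749 29.998797476291656
0 [-0.0, 0.01, -0.06] [0.06, 0.0, 0.0]
1 [0.0, 0.01, -0.06] [0.06, 0.0, -0.0]
2 [-0.0, 0.01, -0.06] [0.06, 0.0, 0.0]
3 [-0.0, 0.01, -0.06] [0.06, 0.0, 0.0]
4 [-0.0, 0.01, -0.06] [0.06, 0.0, -0.0]
5 [0.0, 0.01, -0.06] [0.06, 0.0, 0.0]
6 [-0.0, 0.01, -0.06] [0.06, -0.0, 0.0]
7 [0.0, 0.01, -0.06] [0.06, 0.0, 0.0]
8 [-0.0, 0.01, -0.06] [0.06, 0.0, 0.0]
9 [0.0, 0.01, -0.06] [0.06, -0.0, -0.0]
10 [0.0, 0.01, -0.06] [0.06, 0.0, -0.0]
11 [0.0, 0.01, -0.06] [0.06, 0.0, 0.0]
12 [-0.0, 0.01, -0.06] [0.06, -0.0, -0.0]
13 [0.0, 0.01, -0.06] [0.06, 0.0, 0.0]
14 [0.0, 0.01, -0.06] [0.06, 0.0, -0.0]
15 [-0.0, 0.01, -0.06] [0.06, 0.0, -0.0]
16 [0.0, 0.01, -0.06] [0.06, 0.0, 0.0]
17 [-0.0, 0.01, -0.06] [0.06, 0.0, 0.0]
18 [0.0, 0.01, -0.06] [0.06, 0.0, -0.0]
19 [-0.0, 0.01, -0.06] [0.06, 0.0, 0.0]
20 [0.0, 0.02, -0.06] [0.06, 0.0, 0.0]
21 [-0.0, 0.02, -0.06] [0.06, 0.0, -0.0]
22 [0.0, 0.02, -0.06] [0.06, -0.0, 0.0]
23 [-0.0, 0.02, -0.06] [0.06, -0.0, 0.0]
24 [0.0, 0.02, -0.06] [0.06, -0.0, -0.0]
25 [-0.0, 0.02, -0.06] [0.06, 0.0, -0.0]
26 [-0.0, 0.02, -0.06] [0.06, 0.0, 0.0]
27 [-0.0, 0.02, -0.06] [0.06, 0.0, 0.0]
28 [0.0, 0.02, -0.06] [0.06, 0.0, 0.0]
29 [0.0, 0.02, -0.06] [0.06, 0.0, 0.0]
```

The bar is held, opening 13.1 mm at 30 N. I'll lift along the arc, stopping a little short of the marker.

drive_tool(commands=[{"translation": [0, 0.01, -0.04], "twist": [0.06, 0, 0], "fingers": 0.05}, {"translation": [0, 0.02, -0.08], "twist": [0.09, 0, 0], "fingers": 0.05}, {"translation": [0, 0.02, -0.08], "twist": [0.09, 0, 0], "fingers": 0.05}, {"translation": [0, 0.02, -0.08], "twist": [0.09, 0, 0], "fingers": 0.05}, {"translation": [0, 0.01, -0.08], "twist": [0.09, 0, 0], "fingers": 0.05}, {"translation": [0, 0.02, -0.08], "twist": [0.09, 0, 0], "fingers": 0.05}, {"translation": [0, 0.01, -0.08], "twist": [0.09, 0, 0], "fingers": 0.05}, {"translation": [0, 0.02, -0.08], "twist": [0.09, 0, 0], "fingers": 0.05}, {"translation": [0, 0.02, -0.08], "twist": [0.09, 0, 0], "fingers": 0.05}, {"translation": [0, 0.02, -0.08], "twist": [0.09, 0, 0], "fingers": 0.05}])

```text
t: 22.5
position: [600.4, 55.9, 175.2]
tool_rot: [0.73, 0.681, -0.04, -0.044]
ft_force: [5.0, 0.4, -6.5]
opening: 0.144
finger_force: 30.0
```

drive_tool(commands=[{"translation": [0, 0.02, -0.08], "twist": [0.09, 0, 0], "fingers": 0.05}, {"translation": [0, 0.02, -0.08], "twist": [0.09, 0, 0], "fingers": 0.05}, {"translation": [0, 0.02, -0.08], "twist": [0.09, 0, 0], "fingers": 0.05}, {"translation": [0, 0.02, -0.08], "twist": [0.09, 0, 0], "fingers": 0.05}, {"translation": [0, 0.03, -0.08], "twist": [0.09, 0, 0], "fingers": 0.05}, {"translation": [0, 0.03, -0.08], "twist": [0.09, 0, 0], "fingers": 0.05}, {"translation": [0, 0.03, -0.08], "twist": [0.09, 0, 0], "fingers": 0.05}, {"translation": [0, 0.03, -0.06], "twist": [0.09, 0, 0], "fingers": 0.05}, {"translation": [0, 0.02, -0.04], "twist": [0.09, 0, 0], "fingers": 0.05}, {"translation": [0, 0, 0], "twist": [0, 0, 0], "fingers": 0.05}])

```text
t: 23.75
position: [614.6, 54.9, 206.1]
tool_rot: [0.726, 0.678, -0.081, -0.087]
ft_force: [-7.8, 0.4, -0.3]
opening: 0.142
finger_force: 30.0
```

```bash
cat > chk.py <<'E'
import sys; from h import *
n=sys.argv[1]
a,b=imaging.capture('side'),imaging.capture('scene'); cv2.imwrite(f'pics/side_{n}.png',a);cv2.imwrite(f'pics/scene_{n}.png',b)
s=status.state(); r=R.from_quat(s['tool_rot']);z=r.apply([0,0,1]); g=s['position']+43.5*z
yaw=-.07;f=np.array([np.cos(yaw),np.sin(yaw),0]); o=np.array([708,48.5,0]); d=g-(o+f*95); dx=-d@f; dz=g[2]-88
print(s['t'],s['position'],'tilt',z@f,'bar',g,'radius',np.hypot(dx,dz),'lid',np.arctan2(dz,dx),s['ft_force'],s['opening']*92)
S,Z=cam('side'),cam('scene'); l=np.array([-f[1],f[0],0])
def pt(y,rr,a): return o+f*(95-rr*np.cos(a))+l*y+np.array([0,0,88+rr*np.sin(a)])
for nm,p in (('tip@.425',pt(-157,110,.425)),('knob',pt(-162,126,.425)),('hinge',pt(-157,0,0)),('tip@0',pt(-157,110,0))): print(nm,proj(S,p).round(1),proj(Z,p).round(1))
cv2.imwrite(f'pics/k_{n}.png',np.hstack([cv2.resize(a[170:245,345:435],(480,400),interpolation=2),cv2.resize(b[140:200,330:378],(320,400),interpolation=2)]))
E
python3 chk.py 1
```

```text
23.85 [614.54596792  54.88395567 206.03337936] tilt -0.2358480602915224 bar [604.31188527  55.60413274 163.76051694] radius 212.86903223325976 lid 0.36387910132947454 [-8.67547944  0.6382891  -0.92514443] 13.152226007213109
tip@.425 [383.6 212. ] [354.3 174.2]
knob [378.7 211.8] [353.8 174.7]
hinge [418.1 222.2] [367.  173.9]
tip@0 [378.7 224.1] [351.9 188.7]
```

View pics/k_1.png

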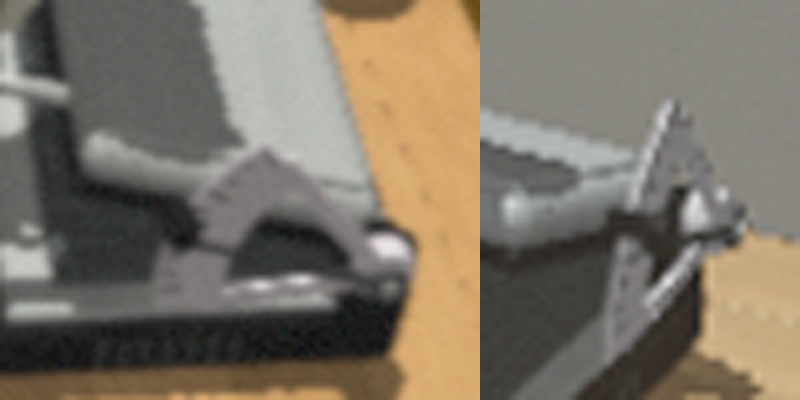

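The side crop shows the marker clip at about (180,225) and the lid raised, slightly short of the marker. The knob projection for 0.425 matches the blob to within 0.3 px. I'll make the remaining lift, then find the needle numerically by sampling the image along arcs.

drive_tool(commands=[{"translation": [0, 0, -0.04], "twist": [0, 0, 0], "fingers": 0.05}, {"translation": [0, 0, -0.05], "twist": [0, 0, 0], "fingers": 0.05}, {"translation": [0, 0.01, -0.05], "twist": [0, 0, 0], "fingers": 0.05}, {"translation": [0, 0.01, -0.05], "twist": [0, 0, 0], "fingers": 0.05}, {"translation": [0, 0, -0.04], "twist": [0, 0, 0], "fingers": 0.05}, {"translation": [0, 0, -0.02], "twist": [0, 0, 0], "fingers": 0.05}, {"translation": [0, 0, 0], "twist": [0, 0, 0], "fingers": 0.05}, {"translation": [0, 0, 0], "twist": [0, 0, 0], "fingers": 0.05}, {"translation": [0, 0, 0], "twist": [0, 0, 0], "fingers": 0.05}, {"translation": [0, 0, 0], "twist": [0, 0, 0], "fingers": 0.05}])

```text
t: 25.1
position: [618.9, 54.6, 218.2]
tool_rot: [0.726, 0.678, -0.08, -0.086]
ft_force: [-6.6, 0.1, -0.4]
opening: 0.142
finger_force: 30.0
```

```bash
python3 chk.py 2
cat > arc.py <<'E'
from h import *
yaw=-.07;f=np.array([np.cos(yaw),np.sin(yaw),0]); o=np.array([708,48.5,0]);l=np.array([-f[1],f[0],0]);S,Z=cam('side'),cam('scene')
def pt(y,rr,a): return o+f*(95-rr*np.cos(a))+l*y+np.array([0,0,88+rr*np.sin(a)])
A=np.arange(-.1,.7,.04); print('ang',A.round(2).tolist())
for cn,c,ns in(('side',S,('side1','side_1','side_2')),('scene',Z,('scene1','scene_1','scene_2'))):
  for rr in (65,80,95,105):
    for n in ns:
        g=cv2.cvtColor(cv2.imread(f'pics/{n}.png'),6).astype('f4')
        xy=np.array([proj(c,pt(-157,rr,a)) for a in A],'f4')
        print(n,rr,cv2.remap(g,xy[None,:,0],xy[None,:,1],1)[0].astype(int).tolist())
E
python3 arc.py
```

```text
25.2 [618.93526819  54.53437277 218.20486838] tilt -0.23396697001179806 bar [608.78305369  55.25226565 175.91223107] radius 213.3961090200698 lid 0.4246120982488801 [-5.80855044 -0.56131588 -1.18245356] 13.188874806871729
tip@.425 [383.6 212. ] [354.3 174.2]
knob [378.7 211.8] [353.8 174.7]
hinge [418.1 222.2] [367.  173.9]
tip@0 [378.7 224.1] [351.9 188.7]
ang [-0.1, -0.06, -0.02, 0.02, 0.06, 0.1, 0.14, 0.18, 0.22, 0.26, 0.3, 0.34, 0.38, 0.42, 0.46, 0.5, 0.54, 0.58, 0.62, 0.66]
side1 65 [97, 83, 87, 107, 100, 88, 69, 60, 50, 46, 40, 32, 23, 34, 44, 58, 76, 93, 107, 120]
side_1 65 [133, 148, 165, 184, 146, 109, 71, 60, 54, 53, 53, 53, 54, 54, 51, 46, 36, 32, 25, 31]
side_2 65 [123, 145, 166, 184, 146, 109, 71, 59, 53, 54, 53, 51, 50, 52, 51, 49, 44, 39, 33, 31]
side1 80 [103, 84, 79, 96, 89, 74, 60, 51, 44, 36, 31, 36, 50, 71, 92, 107, 120, 135, 149, 165]
side_1 80 [124, 129, 139, 137, 113, 84, 61, 55, 51, 46, 51, 53, 50, 50, 45, 35, 31, 33, 47, 68]
side_2 80 [122, 130, 140, 137, 112, 83, 61, 56, 51, 51, 49, 49, 52, 52, 48, 46, 42, 34, 31, 45]
side1 95 [120, 95, 87, 104, 119, 122, 12
[... 1135 characters left out ...]
, 132, 123, 166, 173, 142, 101, 62, 42, 44, 47, 46, 47, 49, 50, 51, 51, 53, 61, 49]
scene1 95 [87, 88, 82, 104, 153, 148, 114, 92, 92, 101, 98, 64, 51, 60, 68, 68, 88, 94, 94, 113]
scene_1 95 [93, 115, 122, 123, 146, 141, 112, 88, 92, 104, 79, 48, 46, 56, 69, 68, 86, 93, 93, 114]
scene_2 95 [94, 116, 121, 124, 146, 140, 111, 89, 92, 99, 98, 64, 48, 57, 68, 67, 86, 92, 91, 112]
scene1 105 [91, 112, 101, 99, 119, 123, 121, 122, 120, 120, 123, 105, 60, 53, 62, 84, 118, 122, 118, 121]
scene_1 105 [90, 113, 121, 120, 121, 121, 121, 120, 119, 121, 112, 75, 54, 51, 61, 82, 117, 121, 117, 121]
scene_2 105 [90, 113, 121, 121, 122, 121, 121, 120, 120, 119, 124, 106, 58, 52, 62, 82, 117, 122, 117, 121]
```

```bash
cat > fit.py <<'E'
from h import *
from scipy.optimize import least_squares
import sys
yaw=-.07;f=np.array([np.cos(yaw),np.sin(yaw),0]); o=np.array([708,48.5,0]);l=np.array([-f[1],f[0],0]);S=cam('side')
def pt(y,rr,a): return o+f*(95-rr*np.cos(a))+l*y+np.array([0,0,88+rr*np.sin(a)])
names=['side1','side_1']+sys.argv[1:]; guess=[-.02,.30]+[.36]*len(sys.argv[1:])
obs=[]
for i,(n,g0) in enumerate(zip(names,guess)):
    g=cv2.cvtColor(cv2.imread(f'pics/{n}.png'),6).astype('f4')
    ang=[]
    for rr in (92,96,100,104,108):
        A=np.arange(g0-.11,g0+.11,.005); xy=np.array([proj(S,pt(-157,rr,a)) for a in A],'f4')
        v=cv2.remap(g,xy[None,:,0],xy[None,:,1],2)[0]; w=np.clip(112-v,0,None); k=np.argmin(v); w[np.abs(A-A[k])>.07]=0
        a=(w*A).sum()/w.sum(); ang.append(round(a,3)); obs.append((i,rr,proj(S,pt(-157,rr,a))))
    print(n,ang)
def nrm(rr,a,y=-157):
    d=proj(S,pt(y,rr+5,a))-proj(S,pt(y,rr-5,a)); return np.array([-d[1],d[0]])/np.linalg.norm(d)
def res(p):
    th=np.r_[0,p[2:]]; return [nrm(rr,th[i])@(xy-proj(S,pt(-157,rr,th[i]))-p[:2]) for i,rr,xy in obs]+[p[0]*.05,p[1]*.05]
s=least_squares(res,[0,0]+[.36]*(len(names)-1)); print('shift px',s.x[:2].round(2),'lids',s.x[2:].round(3),'rms',np.sqrt(np.mean(s.fun**2)))
print('tip px @.425 with shift',(proj(S,pt(-157,110,.425))+s.x[:2]).round(2))
# static marker point: radial strip print
g=cv2.cvtColor(cv2.imread('pics/side1.png'),6)
print('rows 204-218, cols 370-396'); print(g[204:219,370:396])
E
python3 fit.py side_2
```

```text
side1 [np.float64(-0.027), np.float64(-0.026), np.float64(-0.023), np.float64(-0.021), np.float64(-0.014)]
side_1 [np.float64(0.294), np.float64(0.299), np.float64(0.301), np.float64(0.303), np.float64(0.311)]
side_2 [np.float64(0.353), np.float64(0.358), np.float64(0.359), np.float64(0.36), np.float64(0.356)]
shift px [-1.66  0.64] lids [0.337 0.394] rms 0.08569362195577425
tip px @.425 with shift [381.9  212.68]
rows 204-218, cols 370-396
[[198 198 200 199 197 199 198 200 201 200 200 198 194 184 168 147 128 115
  110 110 116 122 125 125 124 124]
 [200 198 198 197 199 192 185 184 189 196 198 195 183 166 136 121 120 121
  120 121 121 124 123 122 119 125]
 [195 194 193 193 189 171 139 127 146 171 183 180 161 139 114 101 103 113
  119 119 124 121 124 122 124 122]
 [177 173 172 168 160 127  87  68  86 112 133 144 138 127 121 111 103 104
  113 124 126 125 121 121 125 130]
 [152 150 149 140 123  86  53  40  45  60  87 104 113 118 119 120 118 116
  123 121 123 126 125 126 133 145]
 [178 175 177 167 137  88  48  36  38  40  53  72  89 106 113 118 123 122
  128 123 123 123 125 130 145 167]
 
[... 280 characters left out ...]
22 123 125
  120 124 124 126 134 136 132 132]
 [140 139 139 136 129 102  66  38  36  36  32  44  70 101 119 120 124 123
  121 125 120 118 118 118 115 114]
 [120 119 114 115 113  93  64  41  30  26  32  50  85 109 123 124 124 126
  121 121 110 104  97  97  98  94]
 [ 99  98  97  93  95  87  72  41  26  32  28  53  96 118 121 122 124 124
  119 109  93  78  73  71  69  69]
 [ 72  76  70  71  73  90  88  65  47  49  59  83 108 120 123 125 125 119
  104  82  60  47  45  45  42  42]
 [ 44  47  44  46  65  94  98  88  79  83  99 112 118 124 120 126 124 115
   93  65  42  31  29  32  34  23]
 [ 32  29  32  45  75 100 108 101 104 111 119 121 123 124 122 126 120 108
   78  50  34  34  33  38  34  38]]
```

The kinematic bar offset should be 50.6 mm, not 43.5, so the lid is really at about 0.385–0.39. The needle fit agrees. It needs roughly another 0.045.

drive_tool(commands=[{"translation": [0, 0, -0.03], "twist": [0, 0, 0], "fingers": 0.05}, {"translation": [0, 0.01, -0.04], "twist": [0, 0, 0], "fingers": 0.05}, {"translation": [0, 0.01, -0.04], "twist": [0, 0, 0], "fingers": 0.05}, {"translation": [0, 0.01, -0.04], "twist": [0, 0, 0], "fingers": 0.05}, {"translation": [0, 0, -0.03], "twist": [0, 0, 0], "fingers": 0.05}, {"translation": [0, 0, -0.01], "twist": [0, 0, 0], "fingers": 0.05}, {"translation": [0, 0, 0], "twist": [0, 0, 0], "fingers": 0.05}, {"translation": [0, 0, 0], "twist": [0, 0, 0], "fingers": 0.05}, {"translation": [0, 0, 0], "twist": [0, 0, 0], "fingers": 0.05}, {"translation": [0, 0, 0], "twist": [0, 0, 0], "fingers": 0.05}])

```text
t: 26.45
position: [622.7, 54.3, 227.1]
tool_rot: [0.726, 0.678, -0.08, -0.086]
ft_force: [-5.8, -0.5, -1.8]
opening: 0.143
finger_force: 30.0
```

```bash
sed -i 's/43.5\*z/50.6*z/' chk.py; python3 chk.py 3 | head -1
cat > cmp.py <<'E'
import sys; from h import *
G=lambda n:cv2.cvtColor(cv2.imread(f'pics/{n}.png'),6).astype('f4')
n=sys.argv[1]
yaw=-.07;f=np.array([np.cos(yaw),np.sin(yaw),0]); o=np.array([708,48.5,0]);l=np.array([-f[1],f[0],0])
def pt(y,rr,a): return o+f*(95-rr*np.cos(a))+l*y+np.array([0,0,88+rr*np.sin(a)])
A=np.arange(.20,.62,.02); print(A.round(2).tolist())
for cn in('side','scene'):
  c=cam(cn)
  for rr in (90,100,106,110,113,116,120):
    xy=np.array([proj(c,pt(-157,rr,a)) for a in A],'f4')
    for m in (cn+'1',cn+n): print(cn,m,rr,cv2.remap(G(m),xy[None,:,0],xy[None,:,1],2)[0].astype(int).tolist())
E
python3 cmp.py _3; sed -i 's/^g=cv2.*side1.*$//; s/^print(.rows.*$//' fit.py; python3 fit.py side_2 side_3
```

```text
26.55 [622.74213161  54.26297625 227.13643681] tilt -0.23335799479190097 bar [610.96377958  55.09805357 177.93345855] radius 212.2544692409798 lid 0.4375326609692387 [-5.96775086 -0.75220986 -0.94682033] 13.182448289902311
[0.2, 0.22, 0.24, 0.26, 0.28, 0.3, 0.32, 0.34, 0.36, 0.38, 0.4, 0.42, 0.44, 0.46, 0.48, 0.5, 0.52, 0.54, 0.56, 0.58, 0.6]
side side1 90 [96, 94, 92, 93, 91, 90, 89, 93, 98, 106, 109, 110, 113, 116, 121, 126, 132, 136, 138, 141, 144]
side side_3 90 [100, 97, 95, 96, 96, 95, 94, 91, 80, 70, 67, 72, 80, 86, 93, 94, 98, 93, 90, 88, 84]
side side1 100 [123, 122, 121, 121, 123, 124, 123, 123, 123, 123, 124, 123, 123, 122, 121, 122, 122, 122, 122, 122, 123]
side side_3 100 [123, 123, 123, 121, 122, 126, 123, 116, 103, 88, 81, 89, 101, 112, 119, 121, 121, 120, 121, 122, 123]
side side1 106 [122, 122, 120, 118, 118, 116, 119, 120, 120, 122, 121, 119, 122, 122, 121, 122, 122, 124, 127, 125, 121]
side side_3 106 [122, 121, 122, 121, 119, 117, 118, 116, 110, 91, 76, 79, 98, 113, 122, 123, 121, 121, 119, 121, 121]
side side1 110 [123, 118, 113, 100, 91, 81, 81, 91, 93, 95, 100,
[... 2224 characters left out ...]
 118, 105, 76, 53, 49, 53, 54, 84, 111, 115, 114, 106, 97]
scene scene_3 120 [110, 99, 106, 120, 123, 107, 99, 106, 117, 105, 71, 51, 47, 47, 54, 83, 109, 115, 116, 108, 96]
side1 [np.float64(-0.027), np.float64(-0.026), np.float64(-0.023), np.float64(-0.021), np.float64(-0.014)]
side_1 [np.float64(0.294), np.float64(0.299), np.float64(0.301), np.float64(0.303), np.float64(0.311)]
side_2 [np.float64(0.353), np.float64(0.358), np.float64(0.359), np.float64(0.36), np.float64(0.356)]
side_3 [np.float64(0.398), np.float64(0.403), np.float64(0.401), np.float64(0.403), np.float64(0.404)]
shift px [-1.4   0.63] lids [0.334 0.391 0.436] rms 0.07725833639851847
tip px @.425 with shift [382.17 212.67]
```

Run:
```python
from rig import ticket
print(ticket.hand_in())
```

```text
the job is handed in; nothing more can be done
None
```

The job is handed in: the shelf is folded down onto its feet (I pressed it to its stop at about 15 N before letting go), and the fingers hold the lid at about 0.437 rad at 30 N, against a marker I measured at about 0.43 rad (0.42–0.44).

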